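Try the optics case's lid, release it if it is caught, and hold it open

TASK

Hold the lid of the grey optics case open so that a colleague can take the parts out. First grip its bar handle and tug it gently upward until it either comes or stops hard, because its catch sometimes hangs and this cannot be seen: if the lid comes, just keep lifting and leave the thumb slide alone; if it is caught, push the thumb slide all the way along to free the catch, let the slide spring back, and lift the lid then. Finish with the lid well open (about half way to upright, it falls shut by itself) and the bar still in the gripper, not forcing the catch and without disturbing the things round the case.

Things in the scene. Friction and masses are not known exactly. Their poses are not given: they have to be found in the camera images.
- case: grey box fixed to the bench, 140 (x) x 200 (y) x 70 high; origin at the centre of its underside, x from its front to its hinge side, y to its left, z up. A latch housing 34 x 86 x 70 joins the right part of its front (x -104 to -70, y -100 to -14 mm). A catch hidden in it (catch_tooth) stays where it is pushed; in some starts it hooks the lid's keeper, in others not
- lid (a joint): hinge angle of the lid, rad: 0 shut, grows as its front rises, stop at 1.15; a caught lid stops at about 0.015. The lid (146 x 206 x 8, 0.34 to 0.6 kg, no spring) falls shut from any angle when let go. It turns about the case's y axis through point lid_hinge
- lid_hinge (a point): on the hinge line, middle of the case's far rim (70 mm behind the case's centre, 70 mm high)
- lid_bar (a point): centre of the lid's round steel bar handle: 11 mm thick, along the case's y axis, 46 mm clear between its two posts, its centre 31 mm above the lid's top face; with the lid shut it is 118 mm in front of the hinge line and 110 mm above the bench. Turns with the lid; the round bar can turn between gripping fingers
- release (a joint): travel of the thumb slide along the case's +y, m: 0 at rest (caught or not), 0.018 at its end; a spring of 1 to 3 N brings it back, pushing a hooked catch adds about 1 N. Pushed to its end once, it frees a hooked catch for good, also after springing back
- thumb (a point): on the thumb slide, 8 mm below its top, 90 mm above the bench: a steel block 20 (x) x 12 (y) x 26 tall, standing 2 to 28 mm above the housing's 70 mm high top. Moves with the slide; push its -y face toward the case's +y
- stain_bottle: dropper bottle, 33 x 34 x 102, origin under its centre; bystander
- objective_case: round canister with dark cap, 42 x 42 x 79, origin under its centre; bystander
- petri_c: petri dish, 60 x 60 x 14, origin under its centre; bystander
- immersion_oil: small dark bottle, 27 x 27 x 61, origin under its centre; bystander
- vial_rack: empty vial rack, 36 x 118 x 38, origin under its centre; bystander
- lens_tissue: flat packet of lens tissue, 52 x 78 x 9, origin under its centre; bystander

How it is judged:
By the outcome, as a careful person would: the job done as asked, in the order asked, and still so for the second after the job is handed in, while the arm keeps its last pose, push and grip.
It also fails if it takes over 45 s, if anything falls off the work surface, if the arm or the gripper's body presses on something with over 40 N, if the wrist force passes 120 N, or if a joint passes its speed limit or range.

ROBOT

A 6-joint arm with a two-finger parallel gripper is mounted at the origin on the work surface; the furniture and walls round the work are solid. World frame = base frame: x ahead of the robot, y to its left, z up, the work surface at z = 0. Lengths are in m, angles in rad, forces in N, time in s.
With the tool pointing down it reaches from about 0.35 to 0.975 m from the base axis. Payload 4.9 kg.
Tool frame: the origin (TCP) lies at the very end of the fingers, on their centre line; the grasp point (between the pads) lies 19 mm behind it; z points along the fingers, y is the line along which they close (so a half turn about z gives the same grasp; the last joint's range is limited). The gripper opens to 85 mm and grips with 20 to 120 N. Pads are 22 mm wide; open, the fingers measure 114 mm over their backs; the gripper's body (76 mm by 85 mm) begins 54 mm behind the grasp point. The pads swing forward as they close: fully open they stand 13 mm farther back than shut.
Start: joints at [-1.237, 0.053, 1.613, -0, 1.476, -0.119], TCP at [0.273, -0.562, 0.231] pointing down, gripper open.
Joint ranges: [-3.01, 3.01], [-1.01, 2.22], [0.06, 2.58], [-1.02, 4.17], [0.09, 2.62], [-3.14, 3.14]. Speed limits (rad/s): [2.57, 2.57, 3.14, 3.14, 3.14, 3.14].

INTERFACE

Orientations are given as a unit quaternion [w, x, y, z].
In Python, from plant import manip, vision, order gives the robot as it stands.
- The arm moves only by the tool play_rows, never from a script. Its argument "steps" is a list that holds one entry, the list of rows, each a list of 6 numbers: the shift along the tool's x, y, z in mm, then the turn, a rotation vector about the tool's x, y, z in degrees. A call has 1 to 12 rows; each row is the pose to reach, as a shift and turn from the pose commanded when the call began, along the tool's axes at that moment; what a row does not reach only later rows make up. A row lasts 1/12 s, in which the tool goes at most 41.7 mm and 7.16 degrees, less where a joint would pass 70% of its speed; a pose out of reach is approached as far as the arm can. A call with a gripper value outside its range is refused whole. "claw" is the gripper's target within -1 to 1 (fully open at 1, half-way at 0, shut at -1), set as the call begins (left out, the last holds). The fingers move at their own pace and stop on an object; the grip force is fixed at half the most. Time passes only in rows, so rows that repeat a pose let the fingers close. It gives the time, the measured TCP pose, the force, the opening and the grip force at its end, in the units of the state.
- manip.state(): the state, without advancing time (a new reading comes with each control period).
- vision.grab_frame(name): name is "scene" or "top" or "wrist"; returns (picture, depth): 480x640x3 uint8, blue, green, red; 480x640 float32, m along the optical axis (not along the pixel's ray), 0 where there is no reading.
- vision.camera_info(name): a dict with "K" (3x3 intrinsics, pixels), "eye" and "orientation" of the camera in the world; the wrist camera has in their place "T_tool_cam" (4x4, takes a point from camera to tool coordinates, whose origin is the TCP and whose axes are the flange's). Camera axes: x right, y down, z forward; pixel columns grow to the right and rows downward; lengths in m; the calibration is good to about 2 mm. A picture is of the moment at which its call begins: read the wrist's pose just before it. camera_info takes no time and is no camera call.
- order.job_done(): hands the job in; it is judged then, once.
The state is a dict: "time": time; "joint_pos": joint angles; "joint_vel": joint speeds; "joint_efforts": joint torques, N m; "tool_pos": TCP position; "tool_rot": TCP orientation; "contact_force": force on the tool from outside, world axes, zero at the start; "ft_torque": the same for the moment, N m; "gripper_width": opening from 0.0 (shut) to 1.0 (fully open); "grasp_force": force on a finger pad.
Only numpy, scipy, OpenCV 4.12 (cv2) and the standard library are available. Lean on these libraries where they do the work, as an engineer would, in place of code of your own. Each camera call takes 0.05 s, during which the arm holds its last target. There are 200 camera calls.

## Working session

There is one attempt and no reset: what is moved stays moved. The work goes in short steps, Python scripts to look and compute and a tool call to move; the robot and the scene stay as the last step left them, time stands still between calls to the robot, and variables do not carry over. Pictures are saved under pics/ and viewed, at most 10 in all, crops included, and the job is handed in when it is done.

Besides the shell and the picture viewer there is one more tool, called after "Call:" by a JSON object that holds its "op" and its "data", one argument or row to a line. play_rows: Moves the arm, as the interface text tells. Its arguments: {"type":"object","properties":{"steps":{"type":"array"},"claw":{"type":"number"}},"required":["steps"]}

```bash
mkdir -p pics; cat > h.py <<'E'
import numpy as np, cv2
from scipy.spatial.transform import Rotation as R
from plant import manip, vision, order
def q2R(q): return R.from_quat([q[1],q[2],q[3],q[0]]).as_matrix()
def cam(name):
    c=vision.camera_info(name); K=np.array(c["K"])
    if name=="wrist":
        s=manip.state(); T=np.eye(4); T[:3,:3]=q2R(s["tool_rot"]); T[:3,3]=s["tool_pos"]
        M=T@np.array(c["T_tool_cam"]); return K,M[:3,3],M[:3,:3]
    o=np.array(c["orientation"]); Rm=q2R(o) if o.size==4 else o
    return K,np.array(c["eye"]),Rm
def cloud(name):
    K,e,Rm=cam(name); im,d=vision.grab_frame(name)
    v,u=np.mgrid[:480,:640]
    p=np.stack([(u-K[0,2])/K[0,0]*d,(v-K[1,2])/K[1,1]*d,d],-1)@Rm.T+e
    p[d==0]=np.nan
    return im,d,p
E
python3 - <<'E'
from h import *
for n in("top","scene"):
    im,d,p=cloud(n); cv2.imwrite(f"pics/{n}0.png",im); np.save(f"{n}0.npy",p); print(n,cam(n)[1],cam(n)[2].round(3).tolist())
s=manip.state(); print(s)
E
```

```text
top [0.31652523 0.1947527  1.22642295] [[0.028, -0.992, 0.125], [-0.999, -0.025, 0.021], [-0.017, -0.125, -0.992]]
scene [-0.16956148  0.54197807  0.54159205] [[-0.458, -0.478, 0.749], [-0.888, 0.222, -0.402], [0.026, -0.85, -0.526]]
{'time': 0.1, 'joint_pos': array([-1.23700077e+00,  5.32952335e-02,  1.61417149e+00,  8.38106353e-07,
        1.47597746e+00, -1.18998445e-01]), 'joint_vel': array([ 0.00039547, -0.00176656, -0.00448872,  0.00184097,  0.00124549,
        0.00026536]), 'joint_efforts': array([-2.90588168e-04, -3.94902992e+01, -3.71362925e+01, -1.34322222e-04,
        3.85221749e-03,  6.84985508e-07]), 'tool_pos': array([ 0.27324031, -0.56148076,  0.23017439]), 'tool_rot': array([-9.20473513e-04,  9.74481068e-01,  2.24467795e-01, -9.88198234e-05]), 'contact_force': array([-0.49695893, -0.16072854,  0.26477433]), 'ft_torque': array([ 0.030567  ,  0.01201346, -0.04474662]), 'grasp_force': 0.0, 'gripper_width': 0.9978007085405192}
```

View pics/top0.png

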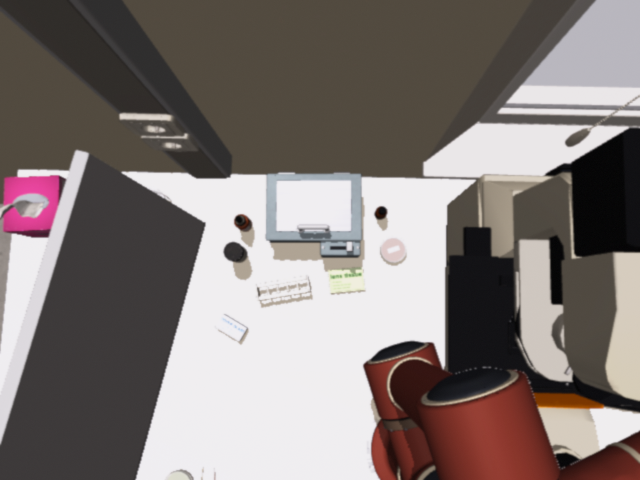

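View pics/scene0.png

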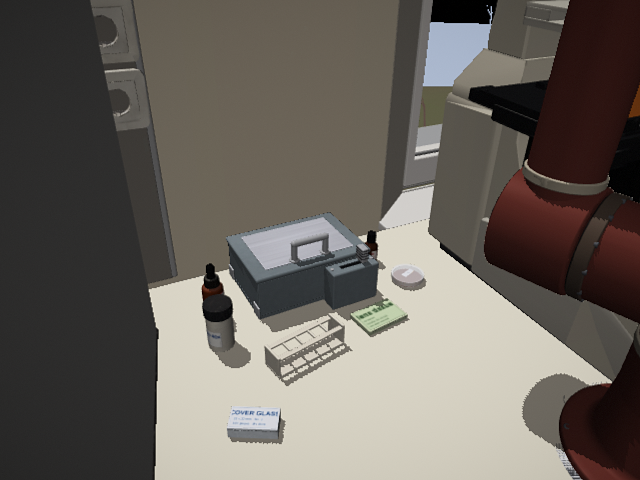

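The top view shows the case at about (267–361, 174–245), with the bar near (314,228) and the thumb slide near (350,247). The wall is just behind the case. The scene view shows the bar at (310,247) and the thumb at (363,253).

```bash
python3 - <<'E'
from h import *
p=np.load("top0.npy"); im=cv2.imread("pics/top0.png")
def at(u,v): return p[v,u].round(3).tolist()
for n,u,v in [("lidc",314,200),("lidL",275,205),("lidR",355,205),("wall",314,150),("wallhigh",314,60),("left panel",100,300),("beam",170,100),("beamlow",215,160),("bottle",242,222),("obj",235,252),("oil",381,213),("petri",393,250),("tissue",347,281),("rack",285,290),("microscR",480,300),("mic2",460,210)]: print(n,at(u,v))
# points by height in case area
reg=np.zeros(p.shape[:2],bool); reg[165:265,255:372]=1
z=p[...,2]
for lo,hi in((.1,.13),(.068,.085),(.085,.1),):
    m=reg&(z>lo)&(z<hi); v,u=np.nonzero(m); q=p[m]
    print(lo,m.sum(),q.mean(0).round(4) if len(q) else 0, np.percentile(q,[2,98],axis=0).round(3).tolist(), (u.min(),u.max(),v.min(),v.max()))
m=(reg&(z>.068)&(z<.085)).astype(np.uint8)
c=max(cv2.findContours(m,0,2)[0],key=cv2.contourArea); 
# lid outline in world xy
q=p[c[:,0,1],c[:,0,0]][:,:2].astype(np.float32); print(cv2.minAreaRect(q*1000))
for n,(u0,u1,v0,v1) in {"bar":(292,336,218,240),"thumb":(338,360,238,258)}.items():
    s=np.zeros_like(reg); s[v0:v1,u0:u1]=1
    s&=(z>(.1 if n=="bar" else .085)); q=p[s]
    print(n,s.sum(),q.mean(0).round(4),q.min(0).round(3),q.max(0).round(3)); 
    if n=="bar": print(cv2.minAreaRect((q[:,:2]*1000).astype(np.float32)))
cv2.imwrite("pics/top1.png",cv2.resize(im[160:310,210:410],None,fx=4,fy=4,interpolation=cv2.INTER_CUBIC))
E
```

```text
lidc [0.528, 0.243, 0.079]
lidL [0.515, 0.326, 0.079]
lidR [0.519, 0.154, 0.081]
wall [0.639, 0.246, 0.077]
wallhigh [0.641, 0.23, 0.522]
left panel [0.307, 0.532, 0.443]
beam [0.593, 0.435, 0.487]
beamlow [0.585, 0.437, 0.182]
bottle [0.477, 0.396, 0.078]
obj [0.412, 0.407, 0.081]
oil [0.507, 0.097, 0.061]
petri [0.431, 0.065, 0.018]
tissue [0.359, 0.166, 0.01]
rack [0.336, 0.305, 0.004]
microscR [0.323, -0.04, 0.345]
mic2 [0.503, -0.054, 0.146]
0.1 193 [0.4644 0.2381 0.1133] [[0.432, 0.166, 0.101], [0.472, 0.272, 0.119]] (np.int64(297), np.int64(352), np.int64(224), np.int64(247))
0.068 6644 [0.5094 0.239  0.0791] [[0.421, 0.144, 0.069], [0.585, 0.341, 0.084]] (np.int64(266), np.int64(361), np.int64(172), np.int64(255))
0.085 107 [0.4706 0.2052 0.0912] [[0.419, 0.151, 0.085], [0.575, 0.33, 0.1]] (np.int64(267), np.int64(361), np.int64(175), np.int64(251))
((501.22540283203125, 243.40621948242188), (180.97714233398438, 204.73208618164062), 1.109874963760376)
bar 183 [0.4662 0.242  0.114 ] [0.46  0.21  0.108] [0.473 0.275 0.12 ]
((466.5581359863281, 242.69094848632812), (11.29582691192627, 64.59294128417969), 1.3923643827438354)
thumb 60 [0.4282 0.1646 0.0975] [0.419 0.159 0.087] [0.438 0.17  0.103]
```

View pics/top1.png

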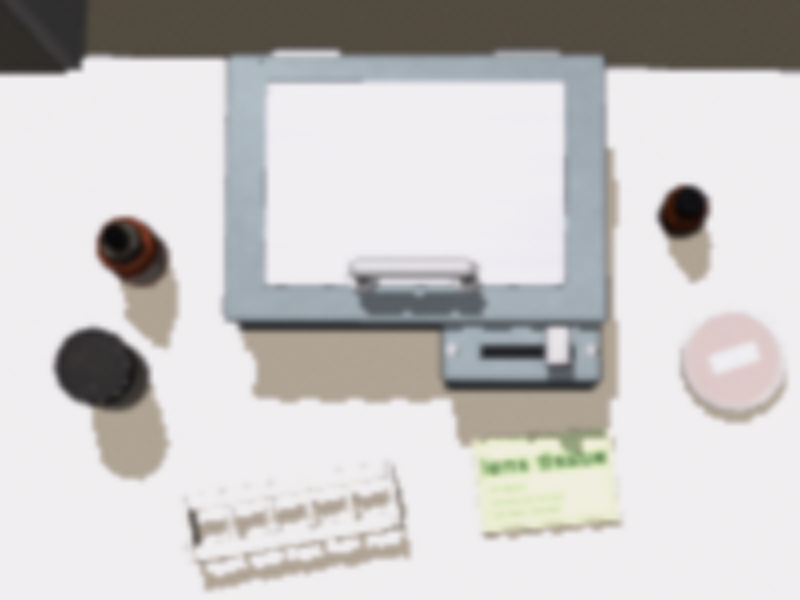

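The case yaw is about 1.3°, the bar is at (0.466, 0.2425) and the thumb at (0.429, 0.1645). Next I'll check for obstacles along the swing.

```bash
python3 - <<'E'
from h import *
P=np.concatenate([np.load(f"{n}0.npy").reshape(-1,3) for n in("top","scene")]); P=P[np.isfinite(P).all(1)]
ys=np.arange(.6,-.9,-.1); print("x\\y"," ".join(f"{y:5.1f}" for y in ys))
for x in np.arange(-.1,.8,.1):
    r=[]
    for y in ys:
        m=(abs(P[:,0]-x)<.05)&(abs(P[:,1]-y)<.05); r.append(f"{P[m,2].max():5.2f}" if m.sum()>3 else "  -- ")
    print(f"{x:.1f}"," ".join(r))
print(np.array(vision.camera_info("wrist")["T_tool_cam"]).round(3))
im,d,p=cloud("wrist"); print(np.nanmin(p[...,2]),np.nanmax(p[...,2]))
E
```

```text
x\y   0.6   0.5   0.4   0.3   0.2   0.1   0.0  -0.1  -0.2  -0.3  -0.4  -0.5  -0.6  -0.7  -0.8
-0.1  0.09  0.03  0.01  0.01  0.01  0.02   --    --    --    --    --    --    --    --    -- 
0.0  0.41  0.01  0.01  0.01  0.01  0.31  0.32   --    --    --   0.01  0.00   --    --    -- 
0.1  0.60  0.01  0.01  0.01  0.01  0.68  0.66  0.66  0.43   --   0.02  0.02   --    --    -- 
0.2  0.60  0.60  0.02  0.01  0.01  0.72  0.72  0.67  0.59  0.35   --    --    --    --    -- 
0.3  0.60  0.60  0.04  0.04  0.04  0.02  0.69  0.69   --    --    --    --    --    --    -- 
0.4   --   0.60  0.08  0.08  0.10  0.08  0.35  0.71  0.41   --    --    --    --    --    -- 
0.5  0.09  0.60  0.10  0.12  0.12  0.09  0.02  0.72  0.30   --    --    --    --    --    -- 
0.6  0.64  0.77  0.77  0.67  0.68  0.68  0.68  0.01  0.56  0.01   --    --    --    --    -- 
0.7   --    --    --    --    --    --   0.66  0.62  0.52  0.09  0.09  0.09   --    --    -- 
[[ 0.001 -0.965 -0.262  0.067]
 [ 1.     0.001  0.     0.   ]
 [-0.    -0.262  0.965 -0.143]
 [ 0.     0.     0.     1.   ]]
-0.7639189082549281 0.33118755112707476
```

```bash
python3 - <<'E'
from h import *
Q=[]
for n in("top","scene"):
    im=cv2.imread(f"pics/{n}0.png").astype(int); p=np.load(f"{n}0.npy")
    red=(im[...,2]>im[...,1]+25); red=cv2.dilate(red.astype(np.uint8),np.ones((9,9)))>0
    if n=="top": red[335:,360:560]=1; red[400:,360:]=1
    Q.append(p[~red])
P=np.concatenate(Q); P=P[np.isfinite(P).all(1)]
ys=np.arange(.15,-.66,-.05); print("x\\y"," ".join(f"{y:5.2f}" for y in ys))
for x in np.arange(0,.8,.05):
    r=[]
    for y in ys:
        m=(abs(P[:,0]-x)<.025)&(abs(P[:,1]-y)<.025); r.append(f"{P[m,2].max():5.2f}" if m.sum()>3 else "  -- ")
    print(f"{x:.2f}"," ".join(r))
p=np.load("top0.npy")
for u,v in [(450,300),(450,370),(480,185),(475,240),(530,390),(560,402),(540,280),(600,390),(600,300),(610,160),(580,395)]: print(u,v,p[v,u].round(3))
im,d=vision.grab_frame("wrist"); cv2.imwrite("pics/w0.png",im)
E
```

```text
x\y  0.15  0.10  0.05 -0.00 -0.05 -0.10 -0.15 -0.20 -0.25 -0.30 -0.35 -0.40 -0.45 -0.50 -0.55 -0.60 -0.65
0.00  0.01  0.02  0.14   --    --    --    --    --    --    --    --    --    --    --    --    --    -- 
0.05  0.01  0.24  0.22  0.17   --    --    --    --    --    --    --    --    --    --    --    --    -- 
0.10  0.01  0.29  0.30  0.30  0.11   --    --    --    --    --    --    --    --    --    --    --    -- 
0.15  0.24  0.49  0.49  0.36  0.36   --    --    --   0.35   --    --    --    --    --    --    --    -- 
0.20  0.24  0.49  0.00  0.00  0.31  0.64  0.54  0.36  0.35   --    --    --    --    --    --    --    -- 
0.25  0.01  0.01  0.01  0.35  0.43  0.67  0.46   --    --    --    --    --    --    --    --    --    -- 
0.30  0.01  0.01  0.01  0.35  0.46  0.69   --    --    --    --    --    --    --    --    --    --    -- 
0.35  0.02  0.01  0.01  0.35  0.46  0.71   --    --    --    --    --    --    --    --    --    --    -- 
0.40  0.10  0.02  0.02  0.35  0.46  0.71  0.46   --    --    --    --    --    --    --    --    --    -- 
0.45  0.10  0.02  0.02  0.34  0
[... 349 characters left out ...]
-0.00   --    --    --    --    --    --    -- 
0.65  0.68  0.68  0.68  0.68  0.66  0.00  0.00  0.00  0.00  0.00  0.00 -0.00   --    --    --    --    -- 
0.70   --    --    --    --   0.62  0.59  0.39  0.07  0.00  0.00  0.00  0.00  0.00   --    --    --    -- 
0.75   --    --    --    --    --   0.54  0.53  0.09  0.09  0.09  0.09  0.09  0.09  0.04   --    --    -- 
450 300 [0.322 0.008 0.346]
450 370 [0.211 0.008 0.343]
480 185 [ 0.524 -0.057  0.286]
475 240 [ 0.421 -0.036  0.332]
530 390 [0.236 0.005 0.689]
560 402 [ 0.184 -0.125  0.439]
540 280 [ 0.352 -0.095  0.454]
600 390 [ 0.215 -0.136  0.533]
600 300 [ 0.324 -0.08   0.657]
610 160 [ 0.466 -0.083  0.683]
580 395 [ 0.179 -0.195  0.344]
```

View pics/w0.png

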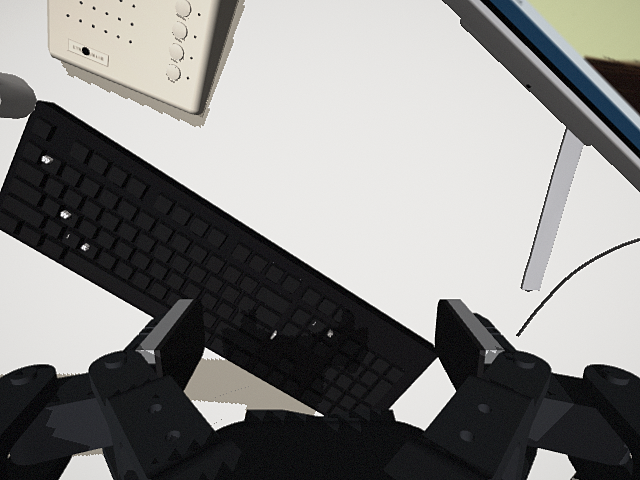

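The wrist view shows a keyboard and, at upper right, a monitor edge; nothing is close to the fingers. A tall microscope stands between the start pose and the case (x 0.18–0.55, y 0 to −0.25, up to about 0.72 high). I'll rise straight up and look over it.

Call:
{"op": "play_rows", "data": {
  "steps": [
    [[0,0,-40,0,0,0],[0,0,-80,0,0,0],[0,0,-120,0,0,0],[0,0,-160,0,0,0],[0,0,-200,0,0,0],[0,0,-240,0,0,0],[0,0,-280,0,0,0],[0,0,-320,0,0,0],[0,0,-360,0,0,0],[0,0,-400,0,0,0],[0,0,-440,0,0,0],[0,0,-480,0,0,0]]
  ]
}}

```text
time: 1.2
tool_pos: [0.2732, -0.5612, 0.7132]
tool_rot: [0.0, 0.974, 0.225, 0.0]
contact_force: [-0.6, -0.6, -0.3]
gripper_width: 0.998
grasp_force: 0.0
```

```bash
python3 - <<'E'
from h import *
s=manip.state(); print(s["joint_pos"].round(3))
im,d,p=cloud("wrist"); cv2.imwrite("pics/w1.png",im); 
im2,d2,p2=cloud("top"); im3,d3,p3=cloud("scene")
cv2.imwrite("pics/top2.png",im2)
# max height of microscope
for n,im_,q in(("wrist",im,p[:300]),("top",im2,p2),("scene",im3,p3)):
    im_=im_[:len(q)].astype(int); red=cv2.dilate((im_[...,2]>im_[...,1]+25).astype(np.uint8),np.ones((9,9)))>0
    m=(~red)&(q[...,0]>.15)&(q[...,0]<.6)&(q[...,1]<.05)&(q[...,1]>-.5)&(q[...,2]<1.3)
    w=q[m]; print(n,len(w)); 
    for y in np.arange(0,-.5,-.05):
        k=w[abs(w[:,1]-y)<.025]
        if len(k): i=k[:,2].argmax(); print(round(y,2),len(k),k[i].round(3))
E
```

```text
[-1.237  0.25   0.579  0.     2.312 -0.119]
wrist 55011
-0.15 2512 [ 0.19  -0.173  0.365]
-0.2 8124 [ 0.313 -0.214  0.452]
-0.25 9710 [ 0.36  -0.265  0.358]
-0.3 13392 [ 0.376 -0.279  0.349]
-0.35 8254 [ 0.183 -0.335  0.349]
-0.4 4954 [ 0.503 -0.424  0.176]
-0.45 5305 [ 0.507 -0.475  0.253]
top 46813
0.0 7101 [ 0.265 -0.025  0.695]
-0.05 11376 [ 0.266 -0.025  0.694]
-0.1 25647 [ 0.436 -0.088  0.716]
-0.15 207 [ 0.315 -0.125  0.454]
-0.2 588 [ 0.585 -0.186  0.559]
-0.25 39 [ 0.173 -0.269  0.347]
-0.3 48 [ 0.167 -0.281  0.347]
scene 37317
0.0 7279 [0.155 0.025 0.42 ]
-0.05 21586 [ 0.316 -0.067  0.456]
-0.1 4633 [ 0.338 -0.091  0.456]
-0.15 1049 [ 0.394 -0.158  0.456]
-0.2 131 [ 0.588 -0.183  0.408]
```

View pics/top2.png

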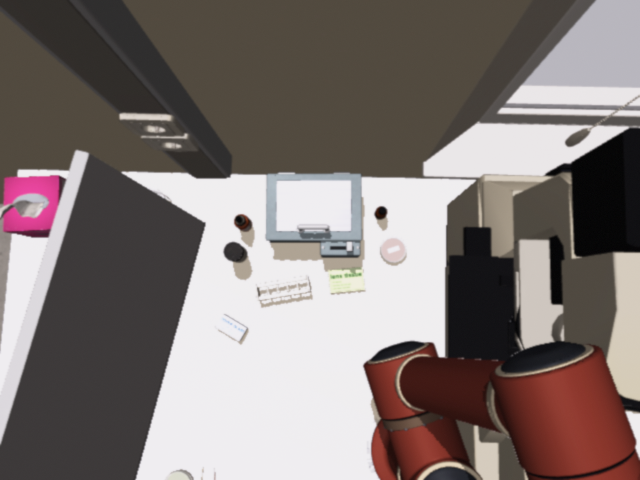

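The arm has risen clear. The microscope's visible parts reach z 0.72, and the part past column 640 is unseen. I'll go higher, tilt the tool outward, and look again.

Call:
{"op": "play_rows", "data": {
  "steps": [
    [[0,0,-30,-6,0,0],[0,0,-60,-12,0,0],[0,0,-90,-18,0,0],[0,0,-120,-24,0,0],[0,0,-150,-30,0,0],[0,0,-170,-35,0,0],[0,0,-170,-40,0,0],[0,0,-170,-40,0,0]]
  ]
}}

```text
time: 2.02
tool_pos: [0.2728, -0.5601, 0.8787]
tool_rot: [0.332, 0.916, 0.211, 0.077]
contact_force: [-0.5, -0.3, -1.1]
gripper_width: 0.998
grasp_force: 0.0
```

```bash
python3 - <<'E'
from h import *
s=manip.state(); print(s["joint_pos"].round(3),s["tool_pos"])
im,d,p=cloud("wrist"); cv2.imwrite("pics/w2.png",im); w=p[:280].reshape(-1,3)
for y in np.arange(0,-.7,-.05):
        k=w[(abs(w[:,1]-y)<.025)&(w[:,0]>.1)]
        if len(k): i=k[:,2].argmax(); print(round(y,2),len(k),k[i].round(3))
E
```

```text
[-1.286 -0.015  0.662  0.111  1.805 -0.103] [ 0.27281994 -0.56008581  0.87867679]
-0.4 491 [ 0.504 -0.425  0.181]
-0.45 4146 [ 0.512 -0.475  0.283]
-0.5 7827 [ 0.521 -0.525  0.386]
-0.55 9485 [ 0.521 -0.531  0.404]
-0.6 8297 [ 0.505 -0.605  0.403]
-0.65 7449 [ 0.496 -0.662  0.403]
```

View pics/w2.png

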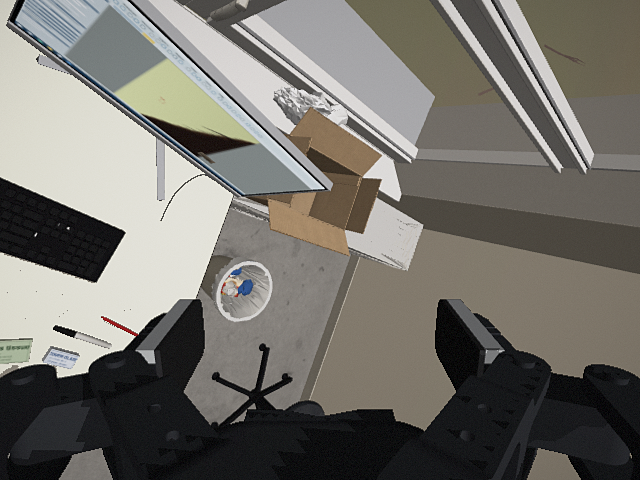

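The view shows a monitor, keyboard, box and bin; the microscope head is not in frame. I'll swing at a good height, stopping partway to look.

```bash
cat >> h.py <<'E'
def D(phi,tilt,roll=0):
    """tool x to the left of heading phi, y along phi, z down, tilted outward by tilt (deg); roll = extra turn about tool z"""
    c,s=np.cos(np.radians(phi)),np.sin(np.radians(phi)); M=np.array([[-s,c,0],[c,s,0],[0,0,-1.]])
    return M@R.from_euler('x',-tilt,degrees=True).as_matrix()@R.from_euler('z',roll,degrees=True).as_matrix()
def rows(wps,start=None):
    s=manip.state(); p0,R0=start if start else (np.array(s["tool_pos"]),q2R(s["tool_rot"]))
    out=[]
    for p,Rw in wps:
        out.append([round(float(v),1) for v in [*(R0.T@(np.array(p)-p0)*1000),*R.from_matrix(R0.T@Rw).as_rotvec(degrees=True)]])
    return out
E
python3 - <<'E'
from h import *
pol=lambda r,phi,z:(r*np.cos(np.radians(phi)),r*np.sin(np.radians(phi)),z)
w=[(pol(.60,-66,.90),D(-66,42)),(pol(.58,-66,.93),D(-66,44)),(pol(.56,-66,.96),D(-66,44)),(pol(.54,-64,.98),D(-64,44)),(pol(.52,-61,.98),D(-61,44)),(pol(.52,-57,.98),D(-57,44)),(pol(.52,-53,.98),D(-53,44)),(pol(.52,-49,.98),D(-49,44))]
print(rows(w))
E
```

```text
[[-20.3, -4.9, -32.3, -2.3, -1.3, 1.4], [-19.6, -1.2, -68.2, -4.3, -1.3, 1.4], [-18.9, 2.6, -104.0, -4.3, -1.3, 1.4], [0.6, 0.2, -132.0, -4.3, 0.0, -0.1], [27.8, -15.8, -145.2, -4.3, 2.0, -2.3], [63.9, -18.3, -147.2, -4.3, 4.7, -5.3], [99.8, -22.7, -150.8, -4.3, 7.4, -8.3], [135.1, -29.0, -156.1, -4.3, 10.0, -11.3]]
```

Call:
{"op": "play_rows", "data": {
  "steps": [
    [[-20,-5,-32,-2,-1,1],[-20,-1,-68,-4,-1,1],[-19,3,-104,-4,-1,1],[0,0,-132,-4,0,0],[28,-16,-145,-4,2,-2],[64,-18,-147,-4,5,-5],[100,-23,-151,-4,7,-8],[135,-29,-156,-4,10,-11]]
  ]
}}

```text
time: 2.73
tool_pos: [0.3431, -0.3933, 0.9809]
tool_rot: [0.349, 0.869, 0.324, 0.131]
contact_force: [0.6, -0.2, 1.2]
gripper_width: 1.001
grasp_force: 0.0
```

```bash
python3 - <<'E'
from h import *
s=manip.state(); print(s["joint_pos"].round(3),s["tool_pos"])
im,d,p=cloud("wrist"); w=p[:280].reshape(-1,3); print(np.nanmin(d[:280][d[:280]>0]))
for y in np.arange(0,-.6,-.05):
        k=w[(abs(w[:,1]-y)<.025)&(w[:,0]>.1)&(w[:,0]<.65)]
        if len(k): i=k[:,2].argmax(); print(round(y,2),len(k),k[i].round(3))
pol=lambda r,phi,z:(r*np.cos(np.radians(phi)),r*np.sin(np.radians(phi)),z)
print(rows([(pol(.52,f,.98),D(f,44)) for f in range(-45,0,4)]))
E
```

```text
[-1.081 -0.036  0.454  0.169  1.967 -0.097] [ 0.34306449 -0.39327554  0.98086881]
0.40678012
-0.25 1616 [ 0.54  -0.267  0.277]
-0.3 2531 [ 0.531 -0.283  0.277]
-0.35 3455 [ 0.399 -0.342  0.226]
-0.4 4139 [ 0.506 -0.425  0.193]
-0.45 6631 [ 0.541 -0.449  0.403]
-0.5 6146 [ 0.533 -0.483  0.403]
-0.55 5218 [ 0.515 -0.556  0.403]
[[31.3, -2.7, -0.5, -0.1, 2.3, -2.6], [67.4, -5.3, -2.9, -0.1, 5.1, -5.5], [103.2, -9.7, -6.9, -0.1, 7.8, -8.4], [138.5, -15.8, -12.7, -0.1, 10.6, -11.3], [173.1, -23.8, -20.2, -0.1, 13.4, -14.2], [206.9, -33.4, -29.3, -0.1, 16.2, -17.0], [239.6, -44.8, -40.1, -0.1, 18.9, -19.9], [271.2, -57.7, -52.4, -0.1, 21.7, -22.8], [301.5, -72.2, -66.2, -0.1, 24.5, -25.7], [330.3, -88.2, -81.4, -0.1, 27.3, -28.6], [357.5, -105.6, -98.0, -0.1, 30.0, -31.4], [382.9, -124.4, -115.9, -0.1, 32.8, -34.3]]
```

Call:
{"op": "play_rows", "data": {
  "steps": [
    [[31,-3,0,0,2,-3],[67,-5,-3,0,5,-5],[103,-10,-7,0,8,-8]]
  ]
}}

```text
time: 3.03
tool_pos: [0.4139, -0.3175, 0.978]
tool_rot: [0.333, 0.834, 0.408, 0.166]
contact_force: [-0.2, -1.0, 0.2]
gripper_width: 1.0
grasp_force: 0.0
```

```bash
python3 - <<'E'
from h import *
im,d,p=cloud("wrist"); w=p[:280].reshape(-1,3); print(np.nanmin(d[:280][d[:280]>0]),manip.state()["tool_pos"])
for y in np.arange(0,-.6,-.05):
        k=w[(abs(w[:,1]-y)<.025)&(w[:,0]>.1)&(w[:,0]<.65)]
        if len(k): i=k[:,2].argmax(); print(round(y,2),len(k),k[i].round(3))
pol=lambda r,phi,z:(r*np.cos(np.radians(phi)),r*np.sin(np.radians(phi)),z)
print(rows([(pol(.52,f,.98),D(f,44)) for f in range(-33,13,4)]))
E
```

```text
0.26443508 [ 0.41554847 -0.31312845  0.97910614]
-0.15 758 [ 0.474 -0.165  0.719]
-0.2 4844 [ 0.459 -0.181  0.717]
-0.25 3158 [ 0.489 -0.225  0.596]
-0.3 2608 [ 0.388 -0.295  0.349]
-0.35 2740 [ 0.343 -0.328  0.348]
-0.4 3654 [ 0.511 -0.425  0.213]
-0.45 5668 [ 0.536 -0.468  0.404]
-0.5 4681 [ 0.526 -0.515  0.403]
-0.55 3379 [ 0.521 -0.538  0.403]
[[36.3, -0.8, -1.6, -0.2, 2.6, -3.3], [72.3, -3.7, -4.2, -0.1, 5.4, -6.1], [108.1, -8.5, -8.4, -0.1, 8.2, -9.0], [143.3, -15.1, -14.4, -0.1, 10.9, -11.9], [177.7, -23.4, -22.1, -0.1, 13.7, -14.8], [211.4, -33.5, -31.4, -0.1, 16.5, -17.7], [243.9, -45.2, -42.4, -0.1, 19.3, -20.6], [275.3, -58.5, -54.9, -0.1, 22.1, -23.4], [305.3, -73.3, -68.8, -0.0, 24.8, -26.3], [333.9, -89.6, -84.2, -0.0, 27.6, -29.2], [360.8, -107.3, -101.0, -0.0, 30.4, -32.1], [385.9, -126.3, -119.0, -0.0, 33.2, -34.9]]
```

The head top is at about 0.72 and the tool is at 0.98, so it is clear to swing over.

Call:
{"op": "play_rows", "data": {
  "steps": [
    [[36,-1,-2,0,3,-3],[72,-4,-4,0,5,-6],[108,-8,-8,0,8,-9],[143,-15,-14,0,11,-12],[178,-23,-22,0,14,-15],[211,-33,-31,0,16,-18],[244,-45,-42,0,19,-21],[275,-58,-55,0,22,-23],[305,-73,-69,0,25,-26],[334,-90,-84,0,28,-29],[361,-107,-101,0,30,-32],[386,-126,-119,0,33,-35]]
  ]
}}

```text
time: 4.08
tool_pos: [0.5139, 0.0964, 0.9777]
tool_rot: [0.24, 0.593, 0.714, 0.284]
contact_force: [-0.2, 0.8, 0.4]
gripper_width: 1.002
grasp_force: 0.0
```

```bash
python3 - <<'E'
from h import *
s=manip.state(); print(s["joint_pos"].round(3),s["tool_pos"])
pol=lambda r,phi,z:(r*np.cos(np.radians(phi)),r*np.sin(np.radians(phi)),z)
# swing on to heading 27, tool x to world +y (+1.3), upright
w=[(pol(.52,f,.98),D(f,44)) for f in (15,19,23,27)]
w+=[((.46-.0*i,.238,.98-.03*i),D(27-25.7*i/8,44-44*i/8)) for i in range(1,9)]
print(rows(w))
E
```

```text
[-0.035 -0.041  0.467  0.157  1.96  -0.102] [0.51390321 0.0964184  0.9777499 ]
[[39.6, -1.6, -4.9, -0.3, 3.4, -3.1], [75.7, -4.4, -8.0, -0.4, 6.2, -6.0], [111.4, -9.1, -12.7, -0.4, 9.0, -8.8], [146.5, -15.6, -19.2, -0.4, 11.7, -11.7], [149.2, -38.4, 0.5, 5.1, 9.1, -9.9], [149.3, -59.1, 22.2, 10.6, 6.6, -7.8], [149.5, -79.8, 43.9, 16.1, 4.3, -5.5], [149.7, -100.5, 65.6, 21.6, 2.3, -3.0], [149.9, -121.2, 87.3, 27.2, 0.6, -0.3], [150.1, -141.9, 109.0, 32.7, -0.9, 2.6], [150.3, -162.6, 130.7, 38.1, -2.2, 5.6], [150.4, -183.4, 152.4, 43.6, -3.1, 8.8]]
```

Call:
{"op": "play_rows", "data": {
  "steps": [
    [[40,-2,-5,0,3,-3],[76,-4,-8,0,6,-6],[111,-9,-13,0,9,-9],[146,-16,-19,0,12,-12],[149,-38,0,5,9,-10],[149,-59,22,11,7,-8],[149,-80,44,16,4,-5],[150,-100,66,22,2,-3],[150,-121,87,27,1,0],[150,-142,109,33,-1,3],[150,-163,131,38,-2,6],[150,-183,152,44,-3,9]]
  ]
}}

```text
time: 5.08
tool_pos: [0.4601, 0.2369, 0.7404]
tool_rot: [-0.004, 0.702, 0.713, -0.003]
contact_force: [0.4, 0.2, 0.4]
gripper_width: 1.001
grasp_force: 0.0
```

```bash
python3 - <<'E'
from h import *
s=manip.state(); print(s["joint_pos"].round(3),s["tool_pos"])
print(rows([((.466,.2425,z),D(1.3,0)) for z in (.7,.66,.62,.58,.54,.50,.46,.42,.38,.34,.30,.26)]))
E
```

```text
[0.329 0.023 0.779 0.006 2.349 0.318] [0.46007913 0.23687309 0.74041896]
[[5.5, 6.4, 40.4, -0.5, -0.1, -0.4], [5.4, 6.8, 80.4, -0.5, -0.1, -0.4], [5.4, 7.1, 120.4, -0.5, -0.1, -0.4], [5.3, 7.5, 160.4, -0.5, -0.1, -0.4], [5.2, 7.9, 200.4, -0.5, -0.1, -0.4], [5.2, 8.3, 240.4, -0.5, -0.1, -0.4], [5.1, 8.6, 280.4, -0.5, -0.1, -0.4], [5.1, 9.0, 320.4, -0.5, -0.1, -0.4], [5.0, 9.4, 360.4, -0.5, -0.1, -0.4], [5.0, 9.8, 400.4, -0.5, -0.1, -0.4], [4.9, 10.1, 440.4, -0.5, -0.1, -0.4], [4.8, 10.5, 480.3, -0.5, -0.1, -0.4]]
```

Call:
{"op": "play_rows", "data": {
  "steps": [
    [[5,6,40,-0.5,0,-0.4],[5,7,80,-0.5,0,-0.4],[5,7,120,-0.5,0,-0.4],[5,7,160,-0.5,0,-0.4],[5,8,200,-0.5,0,-0.4],[5,8,240,-0.5,0,-0.4],[5,9,280,-0.5,0,-0.4],[5,9,320,-0.5,0,-0.4],[5,9,360,-0.5,0,-0.4],[5,10,400,-0.5,0,-0.4],[5,10,440,-0.5,0,-0.4],[5,10,480,-0.5,0,-0.4]]
  ]
}}

```text
time: 6.08
tool_pos: [0.4686, 0.2427, 0.2593]
tool_rot: [0.001, 0.699, 0.716, 0.002]
contact_force: [0.2, -0.0, 0.0]
gripper_width: 1.0
grasp_force: 0.0
```

```bash
python3 - <<'E'
from h import *
s=manip.state(); print(s["joint_pos"].round(3),s["tool_pos"],s["tool_rot"])
im,d,p=cloud("wrist"); cv2.imwrite("pics/w3.png",im); np.save("w3.npy",p)
q=p.reshape(-1,3)
for n,c,lo,hi in(("bar",(.466,.2425),.106,.12),("thumb",(.429,.1645),.092,.103),("lid",(.51,.24),.074,.084)):
    rad=.045 if n=="bar" else .02 if n=="thumb" else .13
    m=(np.hypot(q[:,0]-c[0],q[:,1]-c[1])<rad)&(q[:,2]>lo)&(q[:,2]<hi); k=q[m]
    if len(k)>5: print(n,len(k),k.mean(0).round(4),cv2.minAreaRect((k[:,:2]*1000).astype(np.float32)),k[:,2].max())
E
```

```text
[ 3.370e-01 -2.000e-01  1.806e+00  1.000e-03  1.532e+00  3.130e-01] [0.46857289 0.24267868 0.25927041] [5.24951414e-04 6.98592974e-01 7.15517243e-01 1.62954431e-03]
bar 1192 [0.4675 0.2441 0.1144] ((467.37872314453125, 242.1444549560547), (10.988636016845703, 66.51239013671875), 1.5206575393676758) 0.11761454010515898
thumb 350 [0.4307 0.1668 0.0974] ((430.3498229980469, 166.141845703125), (20.707794189453125, 11.784083366394043), 0.4604145288467407) 0.10040186684023406
lid 39078 [0.5158 0.2529 0.0797] ((505.41497802734375, 242.82325744628906), (172.95578002929688, 204.9979705810547), 1.3943184614181519) 0.08398955555785648
```

View pics/w3.png

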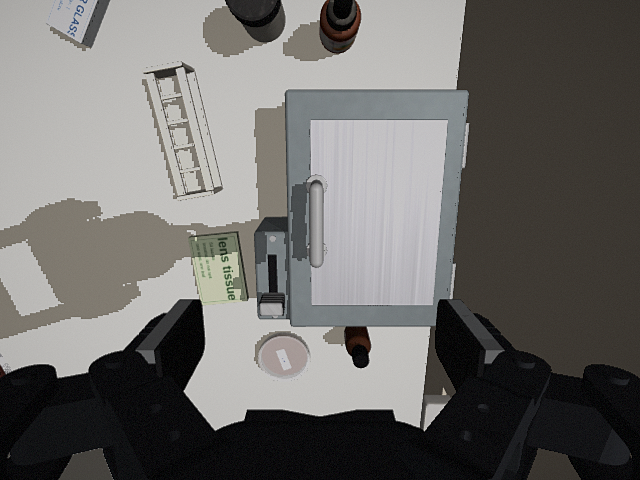

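The wrist view shows the bar at (316,220) centred ahead of the gripper, the thumb at (271,303), and everything undisturbed. I'll lower and grip.

Call:
{"op": "play_rows", "data": {
  "steps": [
    [[0,-1,35,0,0,0],[0,-1,70,0,0,0],[0,-1,105,0,0,0],[0,-1,135,0,0,0],[0,-1,155,0,0,0],[0,-1,166,0,0,0],[0,-1,166,0,0,0]]
  ]
}}

```text
time: 6.72
tool_pos: [0.4676, 0.2429, 0.0937]
tool_rot: [-0.0, 0.699, 0.716, 0.0]
contact_force: [-0.6, 0.2, -0.4]
gripper_width: 1.001
grasp_force: 0.0
```

Call:
{"op": "play_rows", "data": {
  "steps": [
    [[0,0,0,0,0,0],[0,0,0,0,0,0],[0,0,0,0,0,0],[0,0,0,0,0,0],[0,0,0,0,0,0],[0,0,0,0,0,0],[0,0,0,0,0,0],[0,0,0,0,0,0],[0,0,0,0,0,0],[0,0,0,0,0,0]]
  ],
  "claw": -1
}}

```text
time: 7.55
tool_pos: [0.4664, 0.2435, 0.0973]
tool_rot: [-0.001, 0.698, 0.716, 0.001]
contact_force: [-12.2, -1.1, 11.7]
gripper_width: 0.1
grasp_force: 58.6
```

Call:
{"op": "play_rows", "data": {
  "steps": [
    [[0,-1,-2,0,0,0],[0,-1,-4,0,0,0],[0,-1,-4,0,0,0]]
  ]
}}

```text
time: 7.8
tool_pos: [0.4672, 0.2435, 0.1]
tool_rot: [0.001, 0.699, 0.716, 0.003]
contact_force: [-1.7, 1.8, -3.8]
gripper_width: 0.098
grasp_force: 58.7
```

Call:
{"op": "play_rows", "data": {
  "steps": [
    [[0,0,-1,0,0,0],[0,0,-2,0,0,0],[0,0,-3,0,0,0],[0,0,-3,0,0,0]]
  ]
}}

```text
time: 8.13
tool_pos: [0.4685, 0.2435, 0.1035]
tool_rot: [0.002, 0.699, 0.716, 0.004]
contact_force: [3.1, 4.0, -7.8]
gripper_width: 0.098
grasp_force: 58.3
```

Call:
{"op": "play_rows", "data": {
  "steps": [
    [[0,0,-1,0,0,0],[0,0,-2,0,0,0],[0,0,-3,0,0,0],[0,0,-3,0,0,0]]
  ]
}}

```text
time: 8.47
tool_pos: [0.4699, 0.2436, 0.1072]
tool_rot: [0.003, 0.699, 0.715, 0.006]
contact_force: [5.6, 3.5, -5.7]
gripper_width: 0.099
grasp_force: 58.4
```

```bash
python3 - <<'E'
from h import *
s=manip.state(); print(s["tool_pos"],s["contact_force"])
im,d,p=cloud("top"); p0=np.load("top0.npy")
for n,(u0,u1,v0,v1) in {"lid front L":(272,300,226,236),"lid mid":(285,345,190,210),"bar":(300,328,224,230)}.items():
    print(n,np.nanmedian(p0[v0:v1,u0:u1,2]).round(4),np.nanmedian(p[v0:v1,u0:u1,2]).round(4))
E
```

```text
[0.469916   0.24355019 0.10723553] [ 5.58588416  3.45623662 -5.68467893]
lid front L 0.0801 0.408
lid mid 0.0803 0.4252
bar 0.1139 0.3842
```

```bash
python3 - <<'E'
from h import *
im,d,p=cloud("wrist"); cv2.imwrite("pics/w4.png",im)
q=p.reshape(-1,3)
for x in (.43,.45,.5,.53,.56):
    k=q[(abs(q[:,0]-x)<.006)&(q[:,1]>.275)&(q[:,1]<.335)&(q[:,2]>.05)]; print(x,len(k),np.median(k[:,2]).round(4) if len(k) else "")
E
```

```text
0.43 0 
0.45 4594 0.0901
0.5 4233 0.0869
0.53 4027 0.0844
0.56 3816 0.082
```

View pics/w4.png

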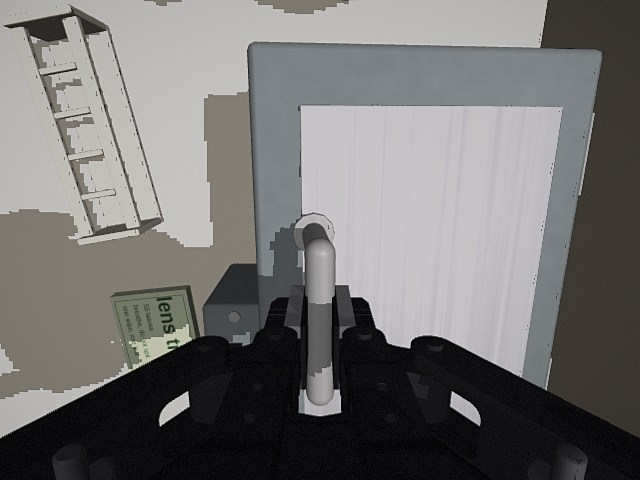

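The wrist view shows the bar (at about (320,320)) between the pads. Depth shows the lid raised about 0.07 rad, well past the 0.015 of a caught lid. It comes freely, so I keep lifting along the arc and leave the slide alone.

Call:
{"op": "play_rows", "data": {
  "steps": [
    [[0,1,-3,0,0,0],[0,3,-7,0,0,0],[0,5,-10,0,0,0],[0,7,-14,0,0,0],[0,9,-17,0,0,0],[0,11,-20,0,0,0],[0,13,-23,0,0,0],[0,15,-26,0,0,0],[0,17,-29,0,0,0],[0,20,-32,0,0,0],[0,22,-35,0,0,0],[0,25,-37,0,0,0]]
  ]
}}

```text
time: 9.57
tool_pos: [0.4922, 0.2441, 0.1434]
tool_rot: [0.001, 0.699, 0.716, 0.003]
contact_force: [-3.7, 3.7, -3.1]
gripper_width: 0.096
grasp_force: 59.0
```

Call:
{"op": "play_rows", "data": {
  "steps": [
    [[0,3,-3,0,0,0],[0,5,-5,0,0,0],[0,8,-8,0,0,0],[0,11,-10,0,0,0],[0,14,-13,0,0,0],[0,17,-15,0,0,0],[0,20,-17,0,0,0],[0,23,-19,0,0,0],[0,26,-21,0,0,0],[0,30,-23,0,0,0],[0,33,-25,0,0,0],[0,37,-27,0,0,0]]
  ]
}}

```text
time: 10.57
tool_pos: [0.5287, 0.245, 0.1727]
tool_rot: [0.0, 0.698, 0.716, 0.003]
contact_force: [-7.4, 2.2, 2.4]
gripper_width: 0.105
grasp_force: 58.7
```

```bash
python3 - <<'E'
from h import *
s=manip.state(); print(s["tool_pos"],s["contact_force"],s["gripper_width"],s["grasp_force"])
im,d,p=cloud("wrist"); q=p.reshape(-1,3)
k=q[(q[:,1]>.275)&(q[:,1]<.335)&(q[:,2]>.085)&(q[:,0]>.47)&(q[:,0]<.6)]
print(len(k),k.min(0),k.max(0)); c=np.polyfit(k[:,0],k[:,2],1); print("angle",np.arctan(-c[0]))
im,d=vision.grab_frame("scene"); cv2.imwrite("pics/s9.png",im)
E
```

```text
[0.52871313 0.24495717 0.17269452] [-7.39532591  2.17078228  2.44744299] 0.1051225908914052 58.702887296676636
30869 [0.48365629 0.27500123 0.0850064 ] [0.58319716 0.33499868 0.18663022]
angle 0.7674057995987459
```

View pics/s9.png

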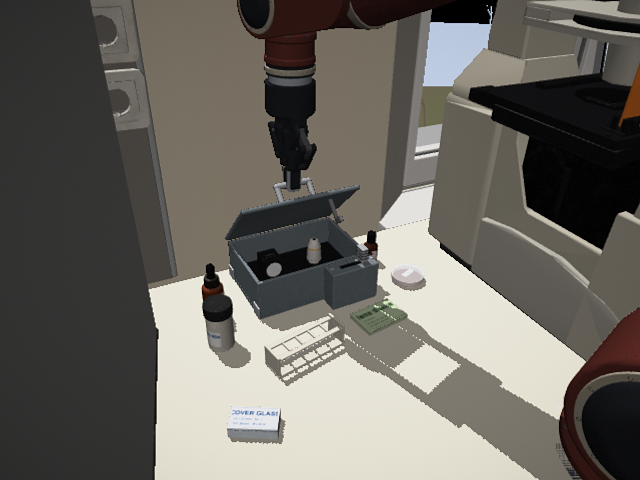

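The lid stands open at about 0.77 rad with the bar still in the gripper, the thumb slide untouched at (363,253), and the bystanders in place. I'll let it settle briefly and hand in.

Call:
{"op": "play_rows", "data": {
  "steps": [
    [[0,1,-1,0,0,0],[0,1,-1,0,0,0],[0,1,-1,0,0,0],[0,1,-1,0,0,0]]
  ]
}}

```text
time: 11.0
tool_pos: [0.5296, 0.245, 0.1731]
tool_rot: [0.0, 0.698, 0.716, 0.003]
contact_force: [-7.0, 2.7, 1.5]
gripper_width: 0.098
grasp_force: 59.0
```

```bash
python3 -c "
from h import *
s=manip.state(); print(s['tool_pos'],s['contact_force'],s['grasp_force'],s['gripper_width']); print(order.job_done())"
```

```text
[0.52957676 0.24498897 0.17311618] [-6.98220564  2.71153824  1.48530683] 59.008886218070984 0.09795225132549655
the job is handed in; nothing more can be done
None
```

The lid came freely on the gentle tug, so I left the thumb slide alone; the job is handed in at 11 s with the lid held open at about 0.77 rad, the bar still in the gripper, and the things round the case in place.

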